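# Find the filled choke can by its weight and hold it on the test contacts

### The job

The two sealed choke cans in the card tray look alike, but only one holds the wound core; the other is almost empty. Lift the nearer can clear of the tray to feel its weight, stand it back in the tray and let go, then lift the farther can the same way; put the heavier can upright into the square pocket of the test nest, press it down on the sprung contacts as far as it goes, and finish still gripping it and holding it down, with the lighter can standing free in the tray. Never let a can fall over, and leave the brush, the side cutters, the connector hood, the little circuit board and the small tin where they lie.

Things in the scene. Friction and masses are not known exactly. Their poses are not given: they have to be found in the camera images.
- near_can: near one (smaller x) of two like square sealed cans, steel with a black lid, 44x44 mm, 62 mm tall, loose and upright in the tray, turned with it. Origin: centre of its underside; x, y square to its sides. One can, either one, weighs two to three times the other; both under 0.5 kg. Grip two parallel sides near the top, fingertips 25 mm or more above its underside, clear of the nest.
- far_can: far one (larger x at the start) of the two cans; same size, origin and axes as the near can. The cans stand 90 mm apart, centre to centre, along the tray's y axis.
- parts_tray: shallow fixed card tray, 156 mm (x) x 200 mm (y), floor 2 mm above the bench, rim 12 mm high and about 8 mm thick. Origin: centre of its underside, at bench height. Its long side (y axis) points to the robot; the cans start at y = +45 mm (near) and -45 mm (far). A fume hood hangs 0.37 m above the bench to the right of the tray: keep the arm to its left or close to the base.
- test_nest: fixed test nest: grey base 120x104x12 mm with a black block 75x75 mm, top 37 mm above the bench, in it a square pocket 47x47 mm, open above (1.5 mm clearance each side; 4 mm lead-in slope), a sprung plate at the bottom. Terminal block 28 mm tall on its +x side. Origin: under the pocket's centre, at bench height; x, y square to the pocket. A can fits any of the four ways round.
- nest_seat (a point): centre of the pocket, 20 mm above the bench: where the centre of the can's underside comes when it is pressed fully down.
- brush: black antistatic brush, 144x20x28 mm, lying loose between the tray and the robot
- side_cutters: red-handled side cutters, 122x40x12 mm, lying loose beyond the tray
- hood: grey connector hood, 76x44x16 mm, lying loose beyond the nest
- board: small green circuit board, 70x50x12 mm, lying loose beyond the nest
- small_tin: round metal tin, 27 mm across and 18 mm tall, standing loose in the tray by the middle of its left (+x axis) side
- plate_top (a point): centre of the upper face of the white contact plate (45x45 mm, four brass contacts) at the bottom of the pocket: 26 mm above the bench when free, 20 mm when fully pressed.
- contact_plate (a joint): how far the contact plate is pressed down: 0 free, 0.006 m fully down. Its spring pushes up with about 3 N at the start of its travel and 9 N at the bottom, more than a can weighs, so it must be held down.
Things that resemble listed ones, but are neither listed nor needed, are in the scene too. What is shaped like the far_can but purple is not meant. What is shaped like the near_can but brown is not meant.

How it is judged:
By the outcome, as a careful person would: the job done as asked, in the order asked, and still so for the second after the job is handed in, while the arm keeps its last pose, push and grip.
It also fails if it takes over 64 s, if anything falls off the work surface, if the arm or the gripper's body presses on something with over 40 N, if the wrist force passes 120 N, or if a joint passes its speed limit or range.

### The arm

A 6-joint arm with a two-finger parallel gripper is mounted at the origin on a cart in front of the work surface, level with it; the furniture and walls round the work are solid. World frame = base frame: x ahead of the robot, y to its left, z up, the work surface at z = 0. Lengths are in m, angles in rad, forces in N, time in s.
With the tool pointing down it reaches from about 0.375 to 0.825 m from the base axis. Payload 5.5 kg.
Tool frame: the origin (TCP) lies at the centre of the arm's flange, where the gripper is bolted on; the fingertips stand 173 mm ahead of it and the grasp point (between the pads) lies 155 mm ahead of it; z points along the fingers, y is the line along which they close (so a half turn about z gives the same grasp; the last joint's range is limited). The gripper opens to 85 mm and grips with 20 to 120 N. Pads are 22 mm wide; open, the fingers measure 114 mm over their backs; the gripper's body (76 mm by 85 mm) begins 54 mm behind the grasp point. The pads swing forward as they close: fully open they stand 13 mm farther back than shut.
Start: joints at [1.32, 0.314, -0.047, 1.21, 0, 1.571], TCP at [0.149, 0.581, 0.405] pointing down, gripper open.
Joint ranges: [-2.67, 2.67], [-0.69, 1.73], [-1.03, 1.25], [-2.08, 2.16], [-1.42, 1.45], [-3.14, 3.14]. Speed limits (rad/s): [2.39, 2.39, 3.01, 3.14, 3.14, 3.14].

### API

Orientations are given as a unit quaternion [x, y, z, w].
In Python, from cell import robot, monitor, imaging, order, find_in, cut_out, place_of gives the robot as it stands. The module is installed in compiled form; this text tells all that it offers. Calls block until the motion is done:
- robot.movep(position, orientation): joint-space move of the TCP to a pose.
- robot.movel(position, vel=0.15, ori=None, contact_N=None): straight line of the TCP; ori=None keeps the orientation; vel is the mean speed in m/s. With contact_N (N) it stops when the force on the tool has changed by that much, and returns True; else False.
- robot.move_joints(angles): joint-space move.
- robot.let_go() and robot.grasp(): open the fingers fully, or close them until they stop; the grip force is fixed at half the most.
- robot.wait(seconds).
- robot.inverse_kinematics(position, orientation): joint angles nearest the present ones, or None.
- monitor.read_state(): the state.
- imaging.snapshot(name): name is "scene" or "top" or "wrist"; returns a dict with "image" (400x640x3 uint8, blue, green, red), "mtx" (3x3 intrinsics, pixels), "dist_coeffs" ([k1, k2, p1, p2, k3] as OpenCV has them; the pictures are not rectified), "R" (3x3) and "t" (3): a world point X has camera coordinates R X + t. Camera axes: x right, y down, z forward; pixel columns grow to the right and rows downward; lengths in m; the calibration is good to about 2 mm. A picture is of the moment at which its call begins. There is no depth.
A pose or a line that the arm cannot do raises robot.MotionError and nothing moves.
- order.job_done(): hands the job in; it is judged then, once.
Trained networks look in a picture, given as the dict that the camera call returned (one of the last four; its "shot" number tells which), for a name from the list of things; names that differ only in an ending like _2 or _b are one class to them, and where a whole thing is asked for, a point or a joint stands for the part that bears it (a point fixed in the world has none). Each returns a list of dicts, best first, with "confidence" (0 to 1); they miss things now and then, are a little off and sometimes report something else, mostly with a low value. They report only what shows in the picture. A call takes as long as a camera call. They do not tell look-alikes from the thing itself.
- find_in(picture, target): "at" ([column, row] in pixels, amid what is visible of it).
- cut_out(picture, target): "region" (400x640 bool, what is visible of it) and "at" ([column, row] in pixels, amid what is visible of it).
- place_of(picture, target): "at" ([column, row] in pixels: a listed point, or the origin of a listed thing).
The state is a dict: "time": time; "joints": joint angles; "qd": joint speeds; "effort": joint torques, N m; "ee_pos": TCP position; "orientation": TCP orientation; "contact_force": force on the tool from outside, world axes, zero at the start; "torque": the same for the moment, N m; "opening": opening from 0.0 (shut) to 1.0 (fully open); "finger_force": force on a finger pad.
Only numpy, scipy, OpenCV 4.12 (cv2) and the standard library are available. Lean on these libraries where they do the work, as an engineer would, in place of code of your own. Each camera call takes 0.05 s, during which the arm holds its last target. There are 200 camera calls.

## Working session

There is one attempt and no reset: what is moved stays moved. The work goes in short steps, each a Python script; the robot and the scene stay as the last script left them, time stands still between calls to the robot, and variables do not carry over. Pictures are saved under pics/ and viewed, at most 10 in all, crops included, and the job is handed in when it is done.

```bash
mkdir -p pics; cat > h.py <<'E'
import numpy as np, cv2
from cell import robot, monitor, imaging, order, find_in, cut_out, place_of
def ray(p,uv,z):
    u=cv2.undistortPoints(np.array([[uv]],float),np.array(p['mtx']),np.array(p['dist_coeffs']))[0,0]
    R=np.array(p['R']);t=np.array(p['t']).ravel()
    c=-R.T@t; d=R.T@np.array([u[0],u[1],1.])
    return c+d*(z-c[2])/d[2]
def proj(p,X):
    R=np.array(p['R']);return cv2.projectPoints(np.atleast_2d(np.array(X,float)),cv2.Rodrigues(R)[0],np.array(p['t'],float),np.array(p['mtx']),np.array(p['dist_coeffs']))[0][:,0]
def down(yaw): # tool z down; tool y axis horizontal at angle yaw from world y
    from scipy.spatial.transform import Rotation as Ro
    return (Ro.from_euler('z',yaw)*Ro.from_euler('x',np.pi)).as_quat()
E
cat > a.py <<'E'
from h import *
print(monitor.read_state())
for n in ['top','scene']:
    p=imaging.snapshot(n); cv2.imwrite(f'pics/{n}0.png',p['image'])
    print(n,(-np.array(p['R']).T@np.array(p['t']).ravel()).round(3))
    for t,z in [('near_can',.002),('far_can',.002),('parts_tray',0),('test_nest',0),('nest_seat',.02),('plate_top',.026),('small_tin',.002),('brush',0)]:
        for r in place_of(p,t)[:4]: print(t,np.round(r['at'],1),round(r['confidence'],2),ray(p,r['at'],z).round(4))
E
python3 a.py
```

```text
{'time': 0.0, 'joints': array([ 1.31998810e+00,  3.14253445e-01, -4.80800031e-02,  1.21019946e+00,
       -2.51477106e-05,  1.57079525e+00]), 'qd': array([ 0.00039117, -0.00122367, -0.00149426,  0.00138473, -0.00014802,
       -0.00011204]), 'effort': array([-3.17320017e-03, -5.39585102e+01,  3.39755809e+01,  1.90951925e-02,
        1.45301073e-05,  8.39940299e-06]), 'ee_pos': array([0.1488465 , 0.58095493, 0.40381746]), 'orientation': array([ 1.25075094e-01,  9.92146898e-01, -8.63044126e-04, -9.61273192e-05]), 'contact_force': array([0.05149708, 0.37926306, 0.51182539]), 'torque': array([-0.01581693,  0.00172313, -0.02663594]), 'finger_force': 0.0, 'opening': 1.002268269438393}
top [ 0.438 -0.239  0.978]
near_can [441.2 265.1] 0.67 [ 0.3981 -0.5636  0.002 ]
near_can [284.8 242.5] 0.65 [ 0.4467 -0.1663  0.002 ]
near_can [263.8 224.5] 0.58 [ 0.4915 -0.1112  0.002 ]
far_can [287.7 208. ] 0.88 [ 0.5352 -0.1711  0.002 ]
far_can [209.  270.7] 0.7 [0.3725 0.0223 0.002 ]
parts_tray [285.3 224.7] 0.8 [ 0.4922 -0.1661  0.    ]
test_nest [204.1 204. ] 0.58 [0.5413 0.0441 0.    ]
nest_seat [202.4 205. ] 0.58 [0.5365 0.0425 0.02  ]
plate_top [201.  207.1] 0.74 [0.5306 0.0439 0.026 ]
small_tin [263.5 226.6] 0.52 [ 0.4861 -0.1107  0.002 ]
brush [201.5 204.5] 0.69 [0.5398 0.0507 0.    ]
brush [265.1 282.5] 0.58 [ 0.3456 -0.1195  0.    ]
scene [-0.159 -0.6    0.731]
near_can [284.6 208.9] 0.76 [ 0.4569 -0.1556  0.002 ]
near_can [421.9 288.5] 0.71 [ 0.4009 -0.5583  0.002 ]
far_can [218.3 203.5] 0.94 [0.3819 0.0097 0.002 ]
parts_tray [294.6 201.6] 0.88 [ 0.4966 -0.1619  0.    ]
parts_tray [246.7 168. ] 0.32 [0.5476 0.0417 0.    ]
test_nest [244.5 166.5] 0.87 [0.55   0.0519 0.    ]
nest_seat [242.7 165.4] 0.67 [0.5321 0.0419 0.02  ]
plate_top [241.8 157.1] 0.65 [0.5572 0.0641 0.026 ]
brush [243.8 230.6] 0.67 [ 0.3395 -0.1099  0.    ]
```

```bash
python3 -c "
import cv2
a=cv2.imread('pics/top0.png')[150:310,150:470];b=cv2.imread('pics/scene0.png')[110:310,150:470]
cv2.imwrite('pics/top0c.png',cv2.resize(a,None,fx=2.5,fy=2.5,interpolation=2));cv2.imwrite('pics/scene0c.png',cv2.resize(b,None,fx=2.5,fy=2.5,interpolation=2))"
```

```text
(no output)
```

View pics/top0c.png

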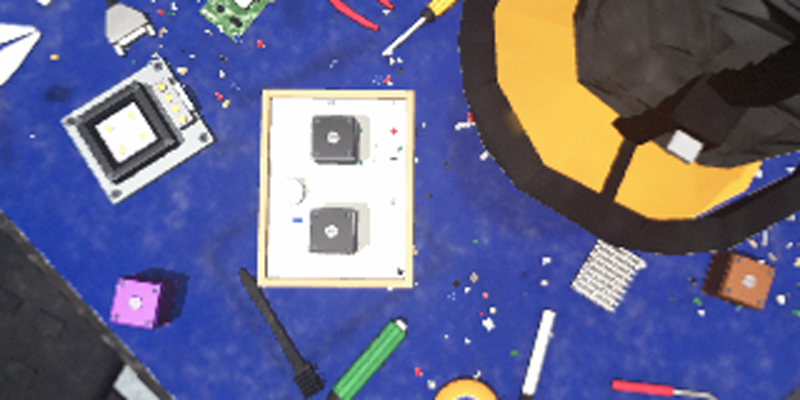

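View pics/scene0c.png

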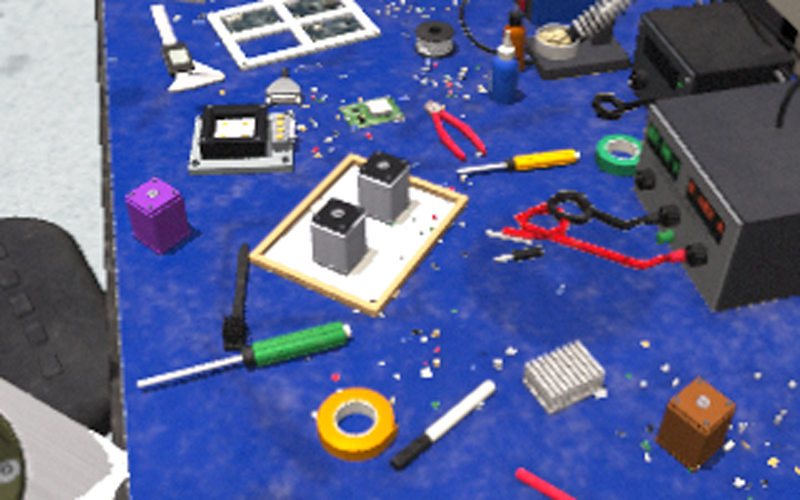

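Cans that could be meant, as full top-picture pixels: grey/black at (283,242) and (284,206) inside the tray, purple at (205,271), brown at (448,262). The two steel cans with black lids standing in the tray, 90 mm apart, fit the description. Purple and brown are excluded by colour, and the enlarged crop confirms this. The nest is at (200,205) and the tin is at the tray's left middle, (267,226). Next I'll look at the nest and tray from close by.

```bash
cat > b.py <<'E'
from h import *
for k,(x,y) in enumerate([(.52,.045),(.47,-.165)]):
    robot.movep([x,y,.42],down(np.pi)); robot.wait(.2)
    p=imaging.snapshot('wrist'); cv2.imwrite(f'pics/w{k}.png',p['image'])
    np.savez(f'w{k}.npz',**{q:np.array(p[q]) for q in ['image','mtx','dist_coeffs','R','t']})
    print('cam',(-np.array(p['R']).T@np.array(p['t']).ravel()).round(3),monitor.read_state()['time'],monitor.read_state()['ee_pos'])
    for t,z in [[('test_nest',0),('nest_seat',.02),('plate_top',.026)],[('near_can',.002),('far_can',.002),('parts_tray',0),('small_tin',.002)]][k]:
        for r in place_of(p,t)[:3]: print(t,np.round(r['at'],1),round(r['confidence'],2),ray(p,r['at'],z).round(4))
im=np.hstack([cv2.imread('pics/w0.png'),cv2.imread('pics/w1.png')]);cv2.imwrite('pics/w01.png',cv2.resize(im,(800,250),interpolation=cv2.INTER_AREA))
E
python3 b.py
```

```text
cam [0.451 0.046 0.389] 3.475 [0.51999927 0.04546256 0.41996148]
test_nest [325.3 180.7] 0.69 [0.5397 0.0523 0.    ]
nest_seat [321.  186.6] 0.77 [0.5419 0.0471 0.02  ]
nest_seat [320.3 180.4] 0.53 [0.5348 0.0463 0.02  ]
plate_top [321.2 188.1] 0.59 [0.5422 0.0474 0.026 ]
cam [ 0.401 -0.163  0.389] 4.7417 [ 0.47048506 -0.16392252  0.4199481 ]
near_can [323.  147.2] 0.66 [ 0.4506 -0.1599  0.002 ]
near_can [398.8 320.3] 0.57 [ 0.6811 -0.0573  0.002 ]
near_can [322.1 330.7] 0.17 [ 0.6973 -0.1601  0.002 ]
far_can [489.3  76.6] 0.87 [0.3725 0.0218 0.002 ]
far_can [318.7 217.2] 0.86 [ 0.5352 -0.1648  0.002 ]
parts_tray [319.4 183.8] 0.75 [ 0.4941 -0.164   0.    ]
small_tin [355.7 179.3] 0.58 [ 0.4881 -0.1213  0.002 ]
```

View pics/w0.png

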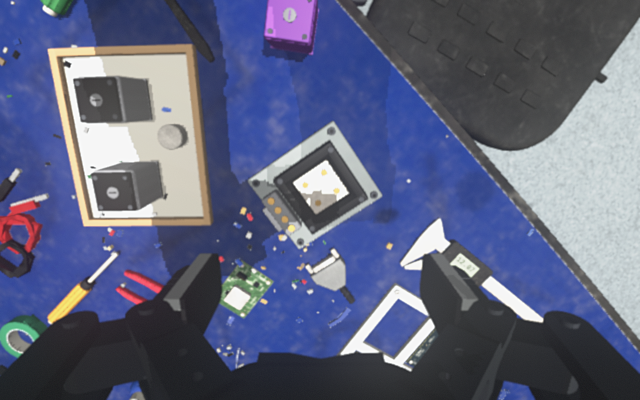

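View pics/w1.png

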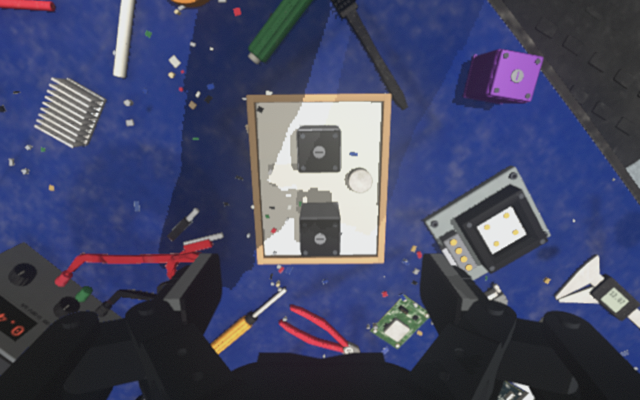

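The first wrist picture shows the nest pocket at about (321,183), turned about 35°. The second shows the two steel cans with lid screws at (319,152) near and (320,238) far, with the tin at (359,180). One closer look straight above each will give the yaw and centre.

```bash
cat > c.py <<'E'
from h import *
S=[]
for k,(x,y,z) in enumerate([(.612,.046,.33),(.555,-.164,.40)]):
    robot.movep([x,y,z],down(np.pi)); robot.wait(.2)
    p=imaging.snapshot('wrist'); cv2.imwrite(f'pics/v{k}.png',p['image']); print(monitor.read_state()['time'],monitor.read_state()['ee_pos'])
    np.savez(f'v{k}.npz',**{q:np.array(p[q]) for q in ['image','mtx','dist_coeffs','R','t']})
    for t,zz in [[('test_nest',0),('nest_seat',.02),('plate_top',.026)],[('near_can',.002),('far_can',.002),('parts_tray',0)]][k]:
        for r in place_of(p,t)[:2]: print(t,np.round(r['at'],1),round(r['confidence'],2),ray(p,r['at'],zz).round(4))
    S.append(cv2.resize(p['image'][60:300,170:470],None,fx=1.33,fy=1.33))
    print('c',proj(p,[[.54,.047,.037],[.449,-.164,.064],[.536,-.165,.064]]).round(0).tolist())
cv2.imwrite('pics/v01.png',cv2.resize(np.hstack(S),(798,319)))
E
python3 c.py
```

```text
6.2417 [0.61191927 0.04479536 0.33083197]
test_nest [320.  100.9] 0.64 [0.5417 0.0452 0.    ]
nest_seat [319.6 100.5] 0.56 [0.5414 0.0449 0.02  ]
plate_top [319.6  97.8] 0.84 [0.5394 0.0449 0.026 ]
c [[322.0, 98.0], [-13.0, -47.0], [15.0, 95.0]]
7.55 [ 0.55536024 -0.16281103  0.39939342]
near_can [319.4  63.9] 0.69 [ 0.4476 -0.1628  0.002 ]
far_can [318.  146.2] 0.67 [ 0.5313 -0.1642  0.002 ]
parts_tray [315.6 108. ] 0.65 [ 0.4913 -0.1668  0.    ]
c [[528.0, 160.0], [318.0, 57.0], [317.0, 160.0]]
```

View pics/v01.png

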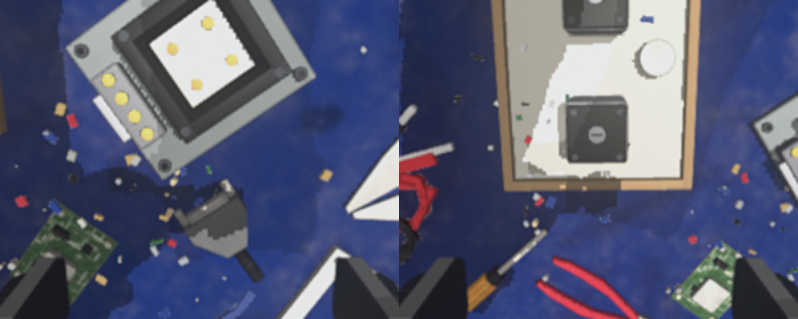

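Left half: the pocket with its white plate and four brass contacts is centred at full-picture pixel (319,98). Right half: the far can's lid is at (318,161) and the near can's at about (318,58). Next I'll get centre and yaw by segmentation.

```bash
cat > d.py <<'E'
from h import *
def load(n): 
    d=np.load(n); return {k:d[k] for k in d}
def rect(p,mask,seed,z):
    n,l=cv2.connectedComponents(mask.astype(np.uint8),connectivity=4)
    lab=l[seed[1],seed[0]]; m=(l==lab).astype(np.uint8)
    c=max(cv2.findContours(m,0,1)[0],key=cv2.contourArea)[:,0].astype(float)
    W=np.array([ray(p,q,z)[:2] for q in c]).astype(np.float32)*1000
    r=cv2.minAreaRect(W); return lab,[np.round(v,1) for v in r]
p=load('v0.npz'); hsv=cv2.cvtColor(p['image'],cv2.COLOR_BGR2HSV)
for T in (120,150,180): print('plate',rect(p,(hsv[...,2]>T),(320,98),.026))
dark=(p['image'].max(2)<70); 
for T in (60,75,90):print('block',rect(p,(p['image'].max(2)<T)|(np.hypot(*(np.indices((400,640))-np.array([98,320])[:,None,None]))<45),(320,98),.037))
q=load('v1.npz')
for T in (80,100,120):
  for s in [(318,161),(318,58)]:
    d=(q['image'].max(2)<T)|(np.hypot(*(np.indices((400,640))-np.array(s[::-1])[:,None,None]))<12)
    print('lid',T,rect(q,d,s,.064))
for n,s,nm in [('w1.npz',(320,152),'near'),('w1.npz',(320,238),'far')]:
    a=load(n); print(nm,'screw',ray(a,s,.064).round(4))
print('screws v1',ray(q,(318.5,160.5),.064).round(4))
o=np.hstack([cv2.resize(p['image'][30:170,240:400],None,fx=2.5,fy=2.5),cv2.resize(q['image'][20:200,240:400],(400,350))]);cv2.imwrite('pics/z.png',o)
E
python3 d.py
```

```text
plate (np.int32(4), [array([541.5,  46.5]), array([45.5, 45.4]), np.float64(34.4)])
plate (np.int32(9), [array([541.5,  46.4]), array([45. , 44.6]), np.float64(34.4)])
plate (np.int32(3), [array([541.5,  46.5]), array([44.6, 44.5]), np.float64(34.4)])
block (np.int32(31), [array([540.7,  45.3]), array([65.7, 65.9]), np.float64(43.8)])
block (np.int32(34), [array([542.9,  44.4]), array([73.3, 70.5]), np.float64(34.6)])
block (np.int32(9), [array([542.9,  47.2]), array([76.7, 76.7]), np.float64(34.6)])
lid 80 (np.int32(148), [array([ 540.5, -163.4]), array([30.4, 39.7]), np.float64(0.1)])
lid 80 (np.int32(55), [array([ 447.4, -169.8]), array([39.5, 30.4]), np.float64(0.1)])
lid 100 (np.int32(78), [array([ 536.5, -163.9]), array([38.5, 40.6]), np.float64(0.1)])
lid 100 (np.int32(47), [array([ 449.4, -164.9]), array([44.1, 40.8]), np.float64(1.0)])
lid 120 (np.int32(55), [array([ 533.8, -163.5]), array([43.8, 43.2]), np.float64(0.1)])
lid 120 (np.int32(23), [array([ 449.4, -165. ]), array([45.2, 41.4]), np.float64(0.2)])
near screw [ 0.4473 -0.1634  0.064 ]
far screw [ 0.5365 -0.1632  0.064 ]
screws v1 [ 0.5366 -0.1634  0.064 ]
```

View pics/z.png

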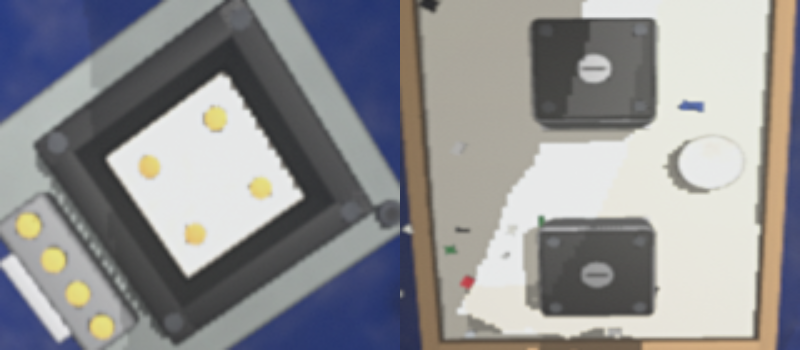

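```bash
cat >> h.py <<'E'
def fz(n=6):
    v=[]
    for _ in range(n): robot.wait(.05); v.append(monitor.read_state()['contact_force'])
    return np.mean(v,0).round(2)
def st(m=''):
    s=monitor.read_state(); print(m,round(s['time'],2),s['ee_pos'].round(4),'op',round(s['opening'],3),'ff',round(float(np.max(s['finger_force'])),1))
E
cat > e.py <<'E'
from h import *
x,y=.447,-.1637
robot.movep([x,y,.28],down(np.pi)); f0=fz(); st('above')
robot.movel([x,y,.204],.12); robot.grasp(); st('gripped')
robot.movel([x,y,.28],.1); robot.wait(.3); f1=fz(); st('up'); print('near',f0,f1,f1-f0)
p=imaging.snapshot('wrist'); cv2.imwrite('pics/lift1.png',p['image'])
print('set',robot.movel([x,y,.2035],.08,contact_N=4)); st()
robot.let_go(); st('open'); robot.movel([x,y,.29],.2)
p=imaging.snapshot('wrist')
for t in ('near_can','far_can'):
    for r in place_of(p,t)[:3]: print(t,r['at'],round(r['confidence'],2),ray(p,r['at'],.002).round(4))
E
python3 e.py
```

```text
above 8.69 [ 0.4482 -0.1639  0.2809] op 0.999 ff 0.0
gripped 9.94 [ 0.4475 -0.164   0.2049] op 0.502 ff 62.1
up 11.45 [ 0.447  -0.1637  0.28  ] op 0.505 ff 61.4
near [ 0.31 -0.24 -0.16] [-0.35  0.06 -3.95] [-0.66  0.3  -3.79]
set True
 12.39 [ 0.4463 -0.1635  0.2049] op 0.505 ff 62.5
open 12.88 [ 0.4452 -0.1631  0.2037] op 1.001 ff 0.0
near_can [320.6, 195.5] 0.82 [ 0.4467 -0.1622  0.002 ]
far_can [562.0, 103.0] 0.79 [0.3751 0.0184 0.002 ]
```

Near reads about 3.8 N (0.39 kg). Now the far can.

```bash
sed -e 's/x,y=.*/x,y=.5358,-.1634/' -e "s/'near',f0/'far',f0/" -e 's/lift1/lift2/' e.py > f.py; python3 f.py
cat > s.py <<'E'
from h import *
p=imaging.snapshot('scene'); cv2.imwrite('pics/s1.png',p['image'])
i=p['image'][110:310,190:430]; cv2.imwrite('pics/s1c.png',cv2.resize(np.hstack([i]),None,fx=2.5,fy=2.5))
E
python3 s.py
```

```text
above 14.37 [ 0.5351 -0.1635  0.2801] op 1.001 ff 0.0
gripped 15.62 [ 0.5363 -0.1636  0.2049] op 0.507 ff 62.2
up 17.12 [ 0.5358 -0.1634  0.28  ] op 0.505 ff 61.5
far [-0.1   0.02 -0.28] [ 0.1   0.29 -1.63] [ 0.2   0.27 -1.35]
set True
 18.06 [ 0.5351 -0.1632  0.2049] op 0.505 ff 62.1
open 18.55 [ 0.5342 -0.1629  0.2039] op 0.998 ff 0.0
far_can [319.3, 194.2] 0.93 [ 0.5346 -0.163   0.002 ]
```

View pics/s1c.png

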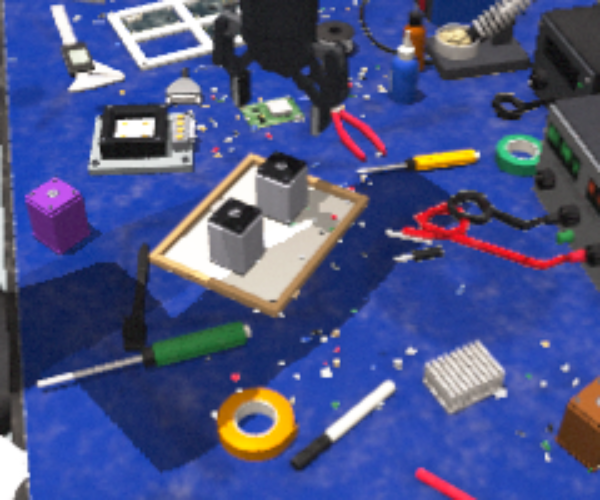

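Far reads 1.35 N against 3.8 N near, so the near can is the heavier. The picture shows both cans upright in the tray, at crop (236,235) and (283,187). I'll grip the near can along x and take it to the nest.

```bash
cat > g.py <<'E'
from h import *
x,y=.4465,-.1636; g=np.pi/2; nx,ny=.5415,.0465; a=np.radians(34.4)
robot.movep([x,y,.29],down(g)); st('above')
robot.movel([x,y,.204],.12); robot.wait(.15); robot.grasp(); robot.wait(.1); st('gripped')
robot.movel([x,y,.30],.15)
robot.movep([nx,ny,.29],down(g+a)); robot.wait(.2); st('over nest')
robot.movel([nx,ny,.250],.1); robot.wait(.3); f=fz(); st('ready'); print(f)
p=imaging.snapshot('wrist'); cv2.imwrite('pics/n.png',p['image']); s=imaging.snapshot('scene'); t=imaging.snapshot('top')
c=lambda q,X: (lambda u: cv2.resize(q['image'][u[1]-45:u[1]+45,u[0]-45:u[0]+45],(260,260)))(proj(q,X)[0].astype(int))
cv2.imwrite('pics/nn.png',np.hstack([cv2.resize(p['image'][:,:],(416,260)),c(s,[nx,ny,.04])]))
print('contact',robot.movel([nx,ny,.233],.04,contact_N=8)); st('lead-in'); print(fz())
E
python3 g.py
```

```text
above 20.69 [ 0.4466 -0.1636  0.2899] op 0.998 ff 0.0
gripped 22.27 [ 0.4465 -0.1637  0.2044] op 0.505 ff 62.8
over nest 24.18 [0.5412 0.0452 0.29  ] op 0.507 ff 61.6
ready 25.33 [0.5415 0.0465 0.2501] op 0.503 ff 61.6
[ 0.06  0.09 -4.13]
contact False
lead-in 26.06 [0.5414 0.0465 0.2327] op 0.509 ff 61.7
[-0.11  0.05 -4.02]
```

View pics/nn.png

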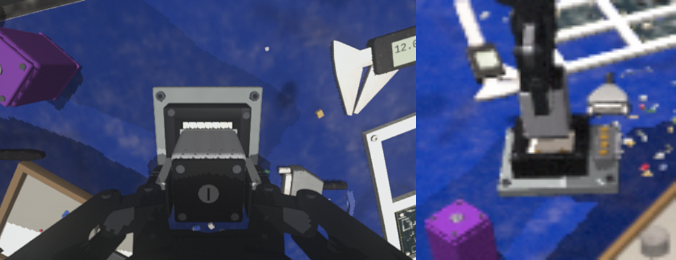

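The can was square to the pocket (wrist picture), and it entered 7 mm with no contact force. Now I press it down.

```bash
cat > i.py <<'E'
from h import *
nx,ny=.5415,.0465
for z in (.226,.2235,.2215,.220,.2185):
    h=robot.movel([nx,ny,z],.03,contact_N=22); robot.wait(.3); f=fz(); st(f'{z} {h}'); print(f)
    if h or f[2]>20: break
E
python3 i.py
```

```text
0.226 False 27.34 [0.5419 0.0465 0.2262] op 0.501 ff 62.0
[ 2.61 -0.37  0.68]
0.2235 False 28.19 [0.5417 0.0465 0.2236] op 0.509 ff 62.5
[ 4.1  -0.36  3.06]
0.2215 False 29.04 [0.5416 0.0465 0.2223] op 0.503 ff 63.3
[ 1.48 -0.99 11.73]
0.22 False 29.89 [0.5416 0.0465 0.2222] op 0.503 ff 65.0
[-2.83 -1.02 24.58]
```

```bash
cat > j.py <<'E'
from h import *
robot.wait(.5); st(); print(fz())
s=imaging.snapshot('scene'); i=s['image'][110:310,190:430]; cv2.imwrite('pics/fin.png',cv2.resize(i,None,fx=2.5,fy=2.5))
E
python3 j.py
```

```text
30.39 [0.5416 0.0465 0.2222] op 0.508 ff 65.0
[-2.75 -0.97 24.74]
```

View pics/fin.png

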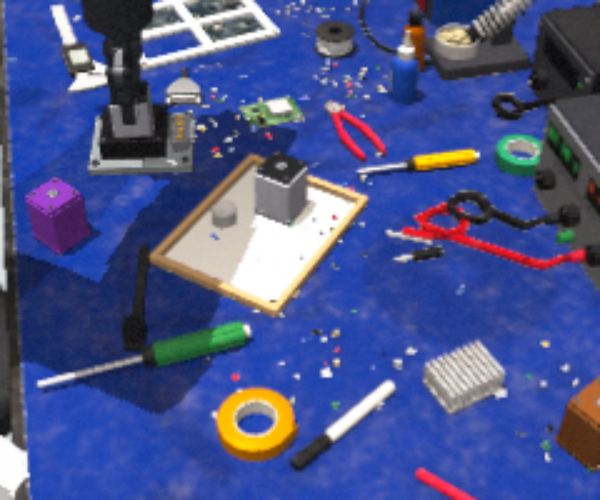

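The heavy can is held down in the nest at (132,120). The light can stands free in the tray at (283,187), and the other objects have not been moved.

```bash
python3 -c "
from cell import order
print(order.job_done())"
```

```text
the job is handed in; nothing more can be done
None
```

Job handed in at about 31 s: the near can is the heavier (3.8 N against 1.35 N) and is gripped and held down on a hard stop at seat height in the nest, with the lighter far can standing free in the tray.

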